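# Set up the filtration manifold

## Robot

A 6-joint arm with a two-finger parallel gripper is mounted at the origin on a cart in front of the work surface, level with it; the furniture and walls round the work are solid. World frame = base frame: x ahead of the robot, y to its left, z up, the work surface at z = 0. Lengths are in m, angles in rad, forces in N, time in s.
With the tool pointing down it reaches from about 0.35 to 1 m from the base axis. Payload 7.1 kg.
Tool frame: the origin (TCP) lies midway between the tips of the shut fingers; the grasp point (between the pads) lies 19 mm behind it (manip.pinch_z is the z of the grasp point in the tool frame, in m); z points along the fingers, y is the line along which they close (so a half turn about z gives the same grasp; the last joint's range is limited). The gripper opens to 85 mm and grips with 20 to 120 N. Pads are 22 mm wide; open, the fingers measure 114 mm over their backs; the gripper's body (76 mm by 85 mm) begins 54 mm behind the grasp point. The pads swing forward as they close: fully open they stand 13 mm farther back than shut.
Start: joints at [-1.367, 0.423, 1.63, -0, 1.089, -0.019], TCP at [0.138, -0.61, 0.231] pointing down, gripper open.
Joint ranges: [-3, 3], [-0.9, 2.11], [0.09, 2.58], [-1.31, 4.45], [0.11, 2.69], [-2.54, 2.54]. Speed limits (rad/s): [2.39, 2.39, 3.01, 3.14, 3.14, 3.14].

## Interface

Orientations are given as a rotation vector (axis times angle).
In Python, from bench import manip gives the robot as it stands. The module is installed in compiled form; this text tells all that it offers.
- The arm moves only by the shell command python3 -m inch 'ROWS'. ROWS is JSON, a list of rows, each a list of 7 numbers: the gripper's target within -1 to 1 (fully open at 1, half-way at 0, shut at -1), then the shift along the tool's x, y, z in mm, then the turn, a rotation vector about the tool's x, y, z in degrees. A call has 1 to 20 rows; each row is the pose to reach, as a shift and turn from the pose commanded when the call began, along the tool's axes at that moment; what a row does not reach only later rows make up. A row lasts 1/12 s, in which the tool goes at most 41.7 mm and 7.16 degrees, less where a joint would pass 70% of its speed; a pose out of reach is approached as far as the arm can. A call with a gripper value outside its range is refused whole. The fingers move at their own pace and stop on an object; the grip force is fixed at half the most. Time passes only in rows, so rows that repeat a pose let the fingers close. It gives the time, the measured TCP pose, the force, the opening and the grip force at its end, in the units of the state.
- manip.read_state(): the state, without advancing time (a new reading comes with each control period).
- manip.get_image(name): name is "side" or "top"; returns a dict with "pixels" (400x640x3 uint8, red, green, blue), "depth" (400x640 float32, m along the optical axis (not along the pixel's ray), 0 where there is no reading), "intrinsics" (3x3 intrinsics, pixels), "R" (3x3) and "t" (3): a world point X has camera coordinates R X + t. Camera axes: x right, y down, z forward; pixel columns grow to the right and rows downward; lengths in m; the calibration is good to about 2 mm. A picture is of the moment at which its call begins.
- manip.sign_off(): hands the job in; it is judged then, once.
The state is a dict: "time": time; "qpos": joint angles; "dq": joint speeds; "tau": joint torques, N m; "tool_pos": TCP position; "orientation": TCP orientation; "ft_force": force on the tool from outside, world axes, zero at the start; "ft_torque": the same for the moment, N m; "grip_width": opening from 0.0 (shut) to 1.0 (fully open); "grip_force": force on a finger pad.
Only numpy, scipy, OpenCV 4.12 (cv2) and the standard library are available. Lean on these libraries where they do the work, as an engineer would, in place of code of your own. Each camera call takes 0.05 s, during which the arm holds its last target. There are 200 camera calls.

## Task

Set up the filtration manifold for the next batch: turn every blue blanking cap anticlockwise past its catch, lift it off its stem and leave it in the grey tray. Slide each green sleeve onto a stem of its own, pushing it down past the sprung balls until it clicks and sits fully home on the shoulder. Leave the specimen cup and the bench timer where they are.

Things in the scene. Friction and masses are not known exactly. Their poses are not given: they have to be found in the camera images.
- manifold: Filtration manifold, fixed: white block with aluminium deck, 88 (its x) x 296 (its y) x 30 mm high; origin at the centre of its underside, z up. On the deck three identical stations stand on its y axis at y = -95, 0, +95 mm: a steel boss 24 mm across, 16 mm high, whose flat top is the shoulder, and on it an upright steel stem.
- home_1 (a point): Station 1 (manifold y = -95 mm): where the centre of a seated sleeve lies, on the stem axis, 15 mm above the shoulder, 61 mm over the worktop. The stem is 14 mm across and straight for 40 mm above the shoulder, then tapers over 10 mm to 7 mm at its tip, 96 mm over the worktop. Axes as the manifold's.
- home_2 (a point): Station 2 (manifold y = 0 mm): where the centre of a seated sleeve lies, on the stem axis, 15 mm above the shoulder, 61 mm over the worktop. The stem is 14 mm across and straight for 40 mm above the shoulder, then tapers over 10 mm to 7 mm at its tip, 96 mm over the worktop. Axes as the manifold's.
- home_3 (a point): Station 3 (manifold y = 95 mm): where the centre of a seated sleeve lies, on the stem axis, 15 mm above the shoulder, 61 mm over the worktop. The stem is 14 mm across and straight for 40 mm above the shoulder, then tapers over 10 mm to 7 mm at its tip, 96 mm over the worktop. Axes as the manifold's.
- balls_1 (a point): Point on the stem axis of station 1 midway between its two opposed sprung balls, 34.5 mm above the shoulder. They stand 2.8 mm out of the stem towards the manifold's -x and +x. A sleeve rests on them until pushed down with about 6 to 15 N; it then snaps past and they hold it from above.
- balls_2 (a point): Point on the stem axis of station 2 midway between its two opposed sprung balls, 34.5 mm above the shoulder. They stand 2.8 mm out of the stem towards the manifold's -x and +x. A sleeve rests on them until pushed down with about 6 to 15 N; it then snaps past and they hold it from above.
- balls_3 (a point): Point on the stem axis of station 3 midway between its two opposed sprung balls, 34.5 mm above the shoulder. They stand 2.8 mm out of the stem towards the manifold's -x and +x. A sleeve rests on them until pushed down with about 6 to 15 N; it then snaps past and they hold it from above.
- lock_1 (a point): Centre of station 1 on the deck, 30 mm over the worktop. Round it two dark steel claws, 11 mm high, 20 to 32.5 mm from the axis towards the manifold's -x and +x, hook over a cap's lugs (1.5 mm play). A cap turned anticlockwise seen from above rides over a low sprung catch ball, is free to lift from 0.87 rad off the locked position and meets brass stop pins at about 1.3 rad.
- lock_2 (a point): Centre of station 2 on the deck, 30 mm over the worktop. Round it two dark steel claws, 11 mm high, 20 to 32.5 mm from the axis towards the manifold's -x and +x, hook over a cap's lugs (1.5 mm play). A cap turned anticlockwise seen from above rides over a low sprung catch ball, is free to lift from 0.87 rad off the locked position and meets brass stop pins at about 1.3 rad.
- lock_3 (a point): Centre of station 3 on the deck, 30 mm over the worktop. Round it two dark steel claws, 11 mm high, 20 to 32.5 mm from the axis towards the manifold's -x and +x, hook over a cap's lugs (1.5 mm play). A cap turned anticlockwise seen from above rides over a low sprung catch ball, is free to lift from 0.87 rad off the locked position and meets brass stop pins at about 1.3 rad.
- cap_1: Blue blanking cap over a stem; may be absent. Hollow cylinder 35 mm across, 74 mm high, closed on top; raise it 70 mm to clear the stem. Origin at the centre of its lower rim (on the deck), z up. Two lugs at the foot, 5 mm high, reach 24.5 mm from the axis along -x and +x; a white rib on top lies along x. Locked: its x in line with the manifold's x within 0.15 rad. Mass 45 to 81 g.
- cap_2: Blue blanking cap over a stem; may be absent. Hollow cylinder 35 mm across, 74 mm high, closed on top; raise it 70 mm to clear the stem. Origin at the centre of its lower rim (on the deck), z up. Two lugs at the foot, 5 mm high, reach 24.5 mm from the axis along -x and +x; a white rib on top lies along x. Locked: its x in line with the manifold's x within 0.15 rad. Mass 45 to 81 g.
- cap_3: Blue blanking cap over a stem; may be absent. Hollow cylinder 35 mm across, 74 mm high, closed on top; raise it 70 mm to clear the stem. Origin at the centre of its lower rim (on the deck), z up. Two lugs at the foot, 5 mm high, reach 24.5 mm from the axis along -x and +x; a white rib on top lies along x. Locked: its x in line with the manifold's x within 0.15 rad. Mass 45 to 81 g.
- sleeve_1: Green sleeve, an open collar standing upright on the worktop; may be absent. 36 mm outside, bore 17 mm, 30 mm high, alike both ways up. Origin at its centre, z along its bore. Mass 52 to 95 g.
- sleeve_2: Green sleeve, an open collar standing upright on the worktop; may be absent. 36 mm outside, bore 17 mm, 30 mm high, alike both ways up. Origin at its centre, z along its bore. Mass 52 to 95 g.
- sleeve_3: Green sleeve, an open collar standing upright on the worktop; may be absent. 36 mm outside, bore 17 mm, 30 mm high, alike both ways up. Origin at its centre, z along its bore. Mass 52 to 95 g.
- tray: Grey open tray, fixed, 120 (its x) x 230 (its y) x 28 mm high, walls and floor 4 mm thick; origin at the centre of its underside, z up.
- cup: Bystander: capped specimen cup with an orange lid, 66 mm across, 70 mm high, behind the manifold; origin at the centre of its underside.
- timer: Bystander: white bench timer, 62 x 68 x 22 mm, lying on the worktop to the right; origin at the centre of its underside.
Things that resemble listed ones, but are neither listed nor needed, are in the scene too. What is shaped like the cap_3 but yellow is not meant.

How it is judged:
On the way:
1. every blanking cap is turned free and off its stem (distance between each of cap_1, cap_2, cap_3 and home_1 above 0.08 m and distance between each of cap_1, cap_2, cap_3 and home_2 above 0.08 m and distance between each of cap_1, cap_2, cap_3 and home_3 above 0.08 m), for 0.2 s.
At the end, for the whole second after the job is handed in: Every cap present lies or stands at rest inside the tray (its origin over the tray floor and below 85 mm over the tray's underside), and every sleeve present is at rest on a stem of its own, its centre within 4 mm of that station's home point and its bore within 0.12 rad of upright (x of cap_1 in the frame of tray between -0.058 and 0.058 m and y of cap_1 in the frame of tray between -0.113 and 0.113 m and z of cap_1 in the frame of tray between -0.01 and 0.085 m and linear speed of each of cap_1, cap_2, cap_3, sleeve_1, sleeve_2, sleeve_3 below 0.02 m/s and x of cap_2 in the frame of tray between -0.058 and 0.058 m and y of cap_2 in the frame of tray between -0.113 and 0.113 m and z of cap_2 in the frame of tray between -0.01 and 0.085 m and x of cap_3 in the frame of tray between -0.058 and 0.058 m and y of cap_3 in the frame of tray between -0.113 and 0.113 m and z of cap_3 in the frame of tray between -0.01 and 0.085 m and (distance between sleeve_1 and home_1 below 0.004 m or distance between sleeve_1 and home_2 below 0.004 m or distance between sleeve_1 and home_3 below 0.004 m) and angle between the z axis of each of sleeve_1, sleeve_2, sleeve_3 and the z axis of manifold, either way round below 0.12 rad and (distance between sleeve_2 and home_1 below 0.004 m or distance between sleeve_2 and home_2 below 0.004 m or distance between sleeve_2 and home_3 below 0.004 m) and (distance between sleeve_3 and home_1 below 0.004 m or distance between sleeve_3 and home_2 below 0.004 m or distance between sleeve_3 and home_3 below 0.004 m)); the robot touches nothing.
It fails at once if the specimen cup or the bench timer is moved more than 3 cm, or the cup is tipped (distance of any of cup, timer from where it was at the start of the episode above 0.03 m or angle between cup's own z axis and vertical above 0.5 rad).
Of cap_1, cap_2, cap_3 only 2 to 3 are there at a start; the rules pass over those that are not, and their reading is None.
Of sleeve_1, sleeve_2, sleeve_3 only 2 to 3 are there at a start; the rules pass over those that are not, and their reading is None.
At some moment in a run one of sleeve_1, sleeve_2, sleeve_3 may be knocked a few centimetres aside while the robot is not near it.
Once in a run the grip may slacken for a moment while it holds something.
It also fails if it takes over 210 s, if anything falls off the work surface, if the arm or the gripper's body presses on something with over 40 N, if the wrist force passes 120 N, or if a joint passes its speed limit or range.

## Working session

There is one attempt and no reset: what is moved stays moved. The work goes in short steps, Python scripts to look and compute and a shell command to move; the robot and the scene stay as the last step left them, time stands still between calls to the robot, and variables do not carry over. Pictures are saved under pics/ and viewed, at most 14 in all, crops included, and the job is handed in when it is done.

```bash
mkdir -p pics
cat > h.py <<'E'
import numpy as np, cv2
from bench import manip
from scipy.spatial.transform import Rotation as Ro
def snap(n,f=None,crop=None,s=1):
    im=manip.get_image(n)
    if f:
        p=im["pixels"][:,:,::-1]
        if crop: x0,y0,x1,y1=crop; p=p[y0:y1,x0:x1]
        cv2.imwrite("pics/"+f,cv2.resize(p,None,fx=s,fy=s,interpolation=cv2.INTER_CUBIC))
    return im
def at_z(im,u,v,z):
    K,R,t=im["intrinsics"],im["R"],im["t"]
    d=R.T@np.linalg.solve(K,[u,v,1.]); c=-R.T@t
    return c+d*(z-c[2])/d[2]
def at_d(im,u,v):
    K,R,t=im["intrinsics"],im["R"],im["t"]
    return R.T@(np.linalg.solve(K,[u,v,1.])*im["depth"][int(v),int(u)]-t)
def cloud(im):
    K,R,t=im["intrinsics"],im["R"],im["t"]
    v,u=np.mgrid[0:400,0:640]; d=im["depth"]
    c=np.stack([(u-K[0,2])/K[0,0]*d,(v-K[1,2])/K[1,1]*d,d],-1)
    return (c-t)@R
def st():
    s=manip.read_state(); print(round(s["time"],2),np.round(s["tool_pos"],4),np.round(s["orientation"],3),np.round(s["ft_force"],1),round(s["grip_width"],3),round(s["grip_force"],1),np.round(s["qpos"],2)); return s
def go(x,y,z):
    "shift in tool axes, mm, from present measured pose"
    s=manip.read_state(); R=Ro.from_rotvec(s["orientation"]).as_matrix()
    return np.round(R.T@(np.array([x,y,z])-s["tool_pos"])*1000,1)
E
python3 - <<'E'
from h import *
s=st(); print(Ro.from_rotvec(s["orientation"]).as_matrix().round(2), manip.pinch_z)
for n in("top","side"):
    im=snap(n,n+"0.png"); print(n,im["intrinsics"].round(1).tolist(),(-im["R"].T@im["t"]).round(3),im["R"].round(2).tolist())
    np.savez(n+"0.npz",**im)
E
```

```text
0.0 [ 0.138  -0.609   0.2306] [-3.121 -0.349  0.   ] [-0.4 -0.1  0.1] 0.998 0.0 [-1.37  0.42  1.63  0.    1.09 -0.02]
[[ 0.98  0.22 -0.  ]
 [ 0.22 -0.98  0.  ]
 [ 0.   -0.   -1.  ]] -0.0187
top [[440.1, 0.0, 323.1], [0.0, 440.1, 197.3], [0.0, 0.0, 1.0]] [ 0.384 -0.02   1.423] [[-0.01, -1.0, 0.02], [-0.99, 0.01, -0.16], [0.16, -0.02, -0.99]]
side [[435.7, 0.0, 324.5], [0.0, 435.7, 194.8], [0.0, 0.0, 1.0]] [ 0.142 -0.914  0.585] [[0.88, -0.48, -0.02], [-0.23, -0.38, -0.89], [0.43, 0.79, -0.45]]
```

View pics/top0.png

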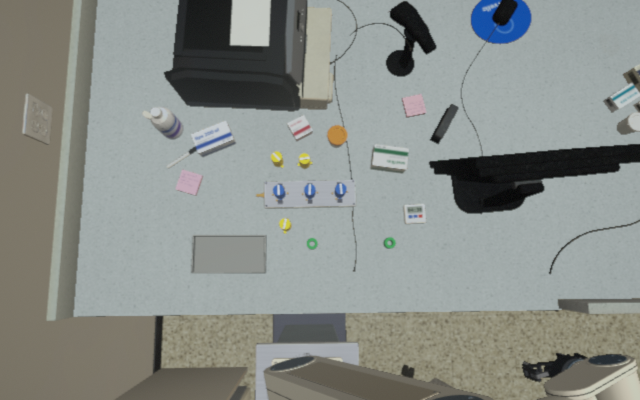

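View pics/side0.png

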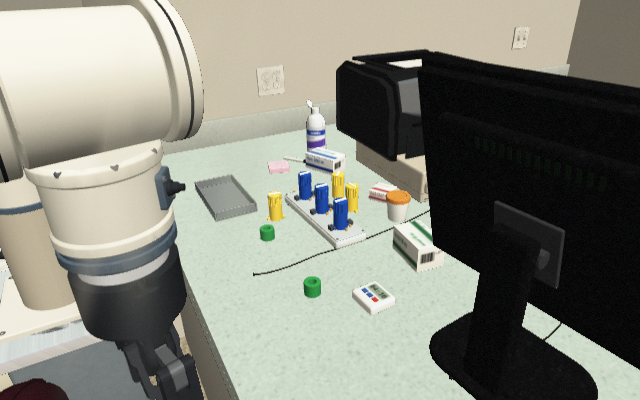

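Top view: blue caps at (279,190), (310,190) and (340,189) on the manifold. Green sleeves at (312,243) and (390,243). Tray at (229,254), cup at (337,135), timer at (415,213). 

Possible mix-ups: yellow caps at (277,158), (304,160) and (285,224), which aren't meant; I choose only the blue ones. I'll check this in a close crop.

Run:
```python
from h import *
im=dict(np.load("top0.npz"))
cv2.imwrite("pics/topcrop.png",cv2.resize(im["pixels"][165:285,185:435,::-1],None,fx=3.2,fy=3.2,interpolation=cv2.INTER_CUBIC))
P=cloud(im); hsv=cv2.cvtColor(im["pixels"],cv2.COLOR_RGB2HSV)
roi=np.zeros((400,640),bool); roi[165:285,185:435]=1
for nm,lo,hi in(("blue",105,125),("green",60,88),("yellow",22,35)):
    m=(roi&(hsv[...,0]>=lo)&(hsv[...,0]<=hi)&(hsv[...,1]>110)&(hsv[...,2]>50)).astype(np.uint8)
    n,l,s,c=cv2.connectedComponentsWithStats(m)
    for i in range(1,n):
        if s[i,4]<12: continue
        q=P[l==i]; q=q[np.isfinite(q).all(1)]
        zt=np.percentile(q[:,2],95); t=q[q[:,2]>zt-.006]
        print(nm,c[i].round(1),s[i,4],"ztop",zt.round(4),"mid",((t.min(0)+t.max(0))/2).round(4),"mean",t.mean(0).round(4),"ext",np.ptp(t,0).round(4))
for nm,sel in (("tray",(P[...,2]>.018)&(P[...,2]<.035)&(np.mgrid[0:400,0:640][1]<272)&(np.mgrid[0:400,0:640][0]>228)&roi),("deck",(P[...,2]>.024)&(P[...,2]<.036)&(np.mgrid[0:400,0:640][0]<212)&(np.mgrid[0:400,0:640][0]>172)&(np.mgrid[0:400,0:640][1]>255)&(np.mgrid[0:400,0:640][1]<362))):
    q=P[sel][:,:2].astype(np.float32); print(nm,len(q),cv2.minAreaRect(q))
```

```text
blue [281.3 190.2] 36 ztop 0.1085 mid [0.617  0.0729 0.1067] mean [0.6161 0.0736 0.1053] ext [0.031  0.0097 0.0078]
blue [306.2 189.9] 26 ztop 0.1083 mid [ 0.6161 -0.0013  0.1064] mean [ 0.6162 -0.0017  0.1058] ext [0.0247 0.0062 0.0079]
blue [312.5 190.2] 31 ztop 0.1082 mid [ 0.6175 -0.021   0.106 ] mean [ 0.6165 -0.0207  0.1054] ext [0.0277 0.0092 0.007 ]
blue [337.3 189.5] 34 ztop 0.1076 mid [ 0.6204 -0.0957  0.1062] mean [ 0.6185 -0.0965  0.1045] ext [0.0278 0.0121 0.0092]
blue [343.9 188.7] 23 ztop 0.1062 mid [ 0.6189 -0.117   0.1054] mean [ 0.619  -0.1169  0.1035] ext [0.0255 0.0067 0.0099]
blue [275.  190.3] 29 ztop 0.1084 mid [0.6153 0.0927 0.1064] mean [0.6152 0.0926 0.1057] ext [0.0277 0.0123 0.0074]
green [311.6 243.1] 47 ztop 0.0352 mid [ 0.4281 -0.0167  0.726 ] mean [ 0.4553 -0.018   0.0799] ext [0.088  0.0283 1.3934]
green [389.4 242.5] 57 ztop 0.0348 mid [ 0.4588 -0.2634  0.0326] mean [ 0.4599 -0.2641  0.0316] ext [0.0283 0.0293 0.0076]
yellow [303.9 165.4] 16 ztop 0.0542 mid [0.7063 0.0023 0.0526] mean [0.7064 0.0031 0.052 ] ext [0.0016 0.0127 0.0066]
yellow [281.3 222.8] 25 ztop 0.0796 mid [0.4577 0.0296 0.7482] mean [0.5071 0.0666 0.1985] ext [0.1472 0.0994 1.3489]
yellow [287.2 225.7] 50 ztop 0.0773 mid [0.4561 0.022  0.7471] mean [0.5102 0.0532 0.1164] ext [0.1439 0.0841 1.3512]
tray 334 ((0.4286292791366577, 0.24385833740234375), (0.23118938505649567, 0.11869054287672043), 89.44998168945312)
deck 1788 ((0.6175527572631836, -0.009152442216873169), (0.08737295866012573, 0.3003118932247162), 0.6540253162384033)
```

View pics/topcrop.png

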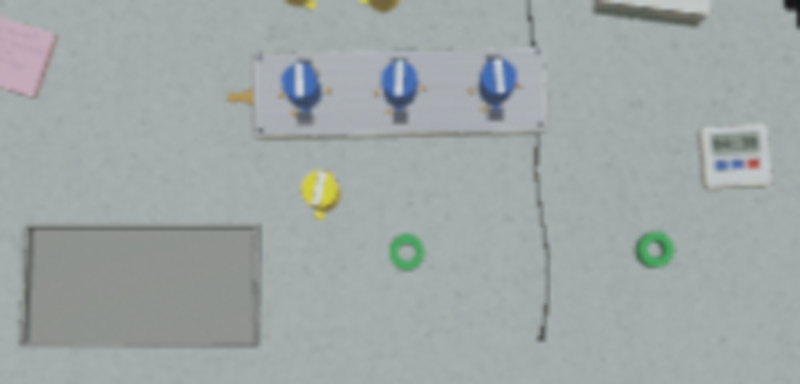

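The crop shows three blue caps on the stations, with white ribs at crop px (299,80), (400,78) and (497,76), all close to the manifold's x. The yellow cap at (320,188) isn't wanted. There are two sleeves, at (406,251) and (655,249). The tops measure 0.104–0.106 m high and 94.5 mm apart, which fits the description. Next I move over station 3.

```bash
python3 -m inch '[[1,619,-570,60,0,0,0],[1,619,-570,60,0,0,0],[1,619,-570,60,0,0,0],[1,619,-570,60,0,0,0],[1,619,-570,60,0,0,0],[1,619,-570,60,0,0,0],[1,619,-570,60,0,0,0],[1,619,-570,60,0,0,0],[1,619,-570,60,0,0,0],[1,619,-570,60,0,0,0],[1,619,-570,60,0,0,0],[1,619,-570,60,0,0,0],[1,619,-570,60,0,0,0],[1,619,-570,60,0,0,0],[1,619,-570,60,0,0,0],[1,619,-570,60,0,0,0],[1,619,-570,60,0,0,0],[1,619,-570,60,0,0,0],[1,619,-570,60,0,0,0],[1,619,-570,60,0,0,0]]'
python3 - <<'E'
from h import *
st(); print(go(.6155,.083,.16))
E
```

```text
time: 1.77
tool_pos: [0.6106, 0.0768, 0.1715]
orientation: [3.122, 0.35, -0.001]
ft_force: [0.6, 0.2, -0.4]
grip_width: 0.998
grip_force: 0.0
1.77 [0.6106 0.0768 0.1715] [ 3.122e+00  3.500e-01 -1.000e-03] [ 0.6  0.2 -0.4] 0.998 0.0 [ 0.11  0.48  1.69 -0.    0.97  1.45]
[ 6.2 -5.  11.5]
```

```bash
python3 -m inch '[[1,6,-5,10,0,0,0],[1,6,-5,10,0,0,0],[1,6,-5,50,0,0,0],[1,6,-5,90,0,0,0],[1,6,-5,110,0,0,0],[1,6,-5,110,0,0,0],[-1,6,-5,110,0,0,0],[-1,6,-5,110,0,0,0],[-1,6,-5,110,0,0,0],[-1,6,-5,110,0,0,0],[-1,6,-5,110,0,0,0],[-1,6,-5,110,0,0,0],[-1,6,-5,110,0,0,0],[-1,6,-5,110,0,0,0]]'
python3 - <<'E'
from h import *
st(); snap("side","side1.png",(230,130,430,280),4)
E
```

```text
time: 2.93
tool_pos: [0.6161, 0.0809, 0.0641]
orientation: [3.122, 0.349, 0.005]
ft_force: [0.0, -0.3, 6.8]
grip_width: 0.396
grip_force: 59.0
2.93 [0.6161 0.0809 0.0641] [3.122 0.349 0.005] [ 0.  -0.3  6.8] 0.396 59.0 [ 0.11  0.64  1.73 -0.    0.77  1.46]
```

View pics/side1.png

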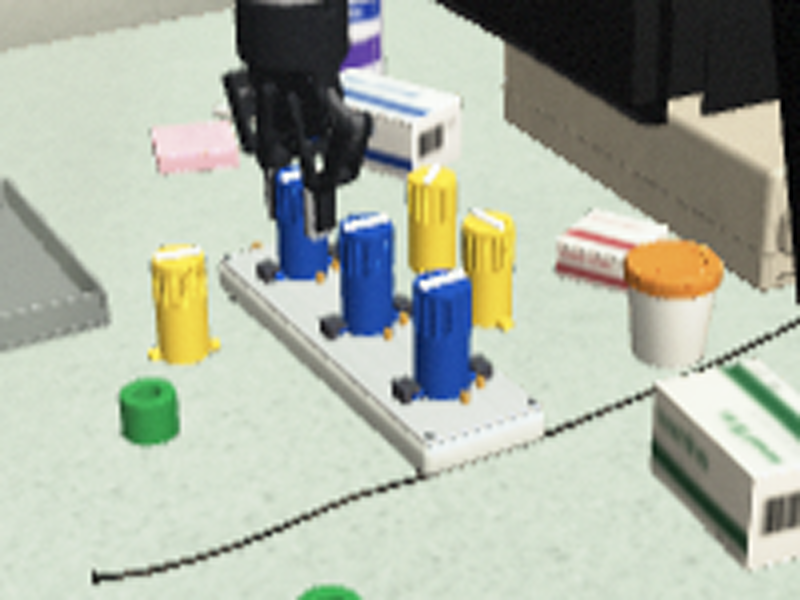

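The gripper holds the station 3 cap (crop px (300,220)) squarely. Now I turn it anticlockwise, which is negative about tool z.

```bash
python3 -m inch '[[-1,0,0,-2,0,0,-7],[-1,0,0,-2,0,0,-14],[-1,0,0,-2,0,0,-21],[-1,0,0,-2,0,0,-28],[-1,0,0,-2,0,0,-35],[-1,0,0,-2,0,0,-42],[-1,0,0,-2,0,0,-49],[-1,0,0,-2,0,0,-56],[-1,0,0,-2,0,0,-63],[-1,0,0,-2,0,0,-66],[-1,0,0,-2,0,0,-66],[-1,0,0,-2,0,0,-66],[-1,0,0,-2,0,0,-66]]'
python3 - <<'E'
from h import *
st(); snap("side","side2.png",(270,150,350,210),8)
E
```

```text
time: 4.07
tool_pos: [0.6152, 0.081, 0.0646]
orientation: [2.43, 1.991, 0.001]
ft_force: [1.4, 0.0, -0.1]
grip_width: 0.397
grip_force: 60.0
4.07 [0.6152 0.081  0.0646] [2.430e+00 1.991e+00 1.000e-03] [ 1.4  0.  -0.1] 0.397 60.0 [ 0.11  0.64  1.73 -0.    0.78  0.31]
```

View pics/side2.png

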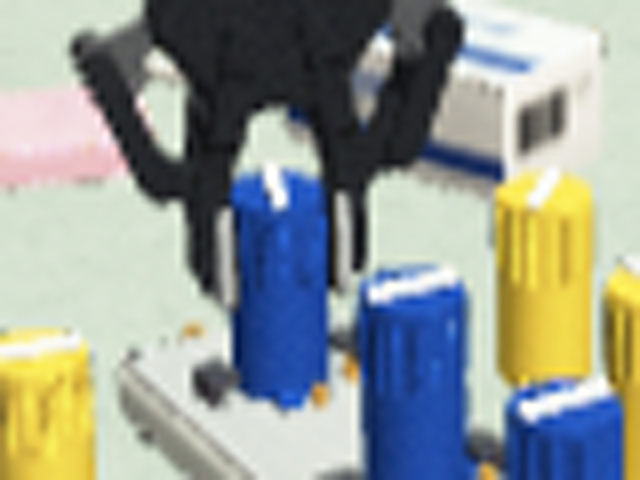

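The rib at (275,185) now points towards the camera and the lug at (290,400) is clear of the claws, so the cap is turned free. Lifting it.

```bash
python3 -m inch '[[-1,0,0,-8,0,0,0],[-1,0,0,-16,0,0,0],[-1,0,0,-16,0,0,0]]'; python3 -m inch '[[-1,0,0,-30,0,0,0],[-1,0,0,-70,0,0,0],[-1,0,0,-90,0,0,0],[-1,0,0,-90,0,0,0],[-1,0,0,-90,0,0,0]]'
python3 - <<'E'
from h import *
st(); print(go(.4286,.315,.16)); im=dict(np.load("top0.npz"))
for uv in((285,222),): print("yellow",at_z(im,*uv,.074))
for uv in((193,237),(266,237),(265,273),(192,273)): print("tray",at_z(im,*uv,.028).round(3))
E
```

```text
time: 4.37
tool_pos: [0.6157, 0.081, 0.0821]
orientation: [2.428, 1.992, 0.003]
ft_force: [0.7, -0.1, -0.0]
grip_width: 0.392
grip_force: 60.9
time: 4.78
tool_pos: [0.6152, 0.0809, 0.1716]
orientation: [2.427, 1.992, 0.003]
ft_force: [-0.1, 0.1, -0.9]
grip_width: 0.393
grip_force: 61.2
4.78 [0.6152 0.0809 0.1716] [2.427 1.992 0.003] [-0.1  0.1 -0.9] 0.393 61.2 [ 0.11  0.49  1.68 -0.    0.97  0.31]
[ 193.2 -228.7   11.2]
yellow [0.52229706 0.06410399 0.074     ]
tray [0.482 0.356 0.028]
tray [0.48  0.127 0.028]
tray [0.368 0.129 0.028]
tray [0.371 0.355 0.028]
```

```bash
python3 -m inch '[[-1,193,-229,0,0,0,0],[-1,193,-229,0,0,0,0],[-1,193,-229,0,0,0,0],[-1,193,-229,0,0,0,0],[-1,193,-229,0,0,0,0],[-1,193,-229,0,0,0,0],[-1,193,-229,0,0,0,0],[-1,193,-229,0,0,0,0],[-1,193,-229,40,0,0,0],[-1,193,-229,80,0,0,0],[-1,193,-229,110,0,0,0],[-1,193,-229,125,0,0,0],[-1,193,-229,131,0,0,0],[-1,193,-229,131,0,0,0]]'
python3 - <<'E'
from h import *
st()
E
```

```text
time: 5.95
tool_pos: [0.4257, 0.3131, 0.0377]
orientation: [-2.428, -1.993, 0.01]
ft_force: [0.6, 0.6, -0.7]
grip_width: 0.389
grip_force: 59.6
5.95 [0.4257 0.3131 0.0377] [-2.428 -1.993  0.01 ] [ 0.6  0.6 -0.7] 0.389 59.6 [0.61 0.59 1.94 0.   0.62 0.81]
```

```bash
python3 -m inch '[[-1,0,0,2,0,0,0],[-1,0,0,2,0,0,0],[0.2,0,0,1,0,0,0],[0.2,0,0,1,0,0,0],[0.2,0,0,1,0,0,0],[0.2,0,0,1,0,0,0],[0.2,0,0,-10,0,0,0],[0.2,0,0,-50,0,0,0],[0.2,0,0,-90,0,0,0],[0.4,0,0,-130,0,0,0],[0.4,0,0,-130,0,0,0]]'
python3 - <<'E'
from h import *
st()
im=snap("top","top2.png",(170,165,430,285),3); P=cloud(im)
u,v=np.mgrid[0:400,0:640][::-1]
print(go(.617,-.0125,.16))
E
```

```text
time: 6.87
tool_pos: [0.4314, 0.3174, 0.1769]
orientation: [2.427, 1.993, 0.019]
ft_force: [1.2, 1.3, -0.1]
grip_width: 0.702
grip_force: 0.0
6.87 [0.4314 0.3174 0.1769] [2.427 1.993 0.019] [ 1.2  1.3 -0.1] 0.702 0.0 [ 0.61  0.36  1.88 -0.    0.89  0.81]
[-286.4  247.2   13.7]
```

View pics/top2.png

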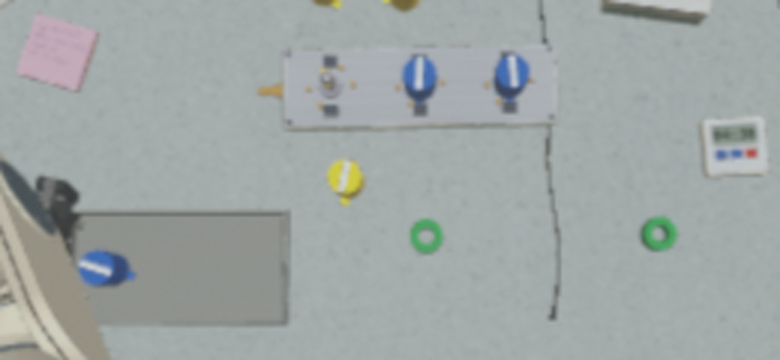

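The first cap stands in the tray at crop px (100,268), and station 3 shows a bare stem at (330,84). Next is station 2.

```bash
python3 -m inch '[[1,-286,247,10,0,0,66],[1,-286,247,10,0,0,66],[1,-286,247,10,0,0,66],[1,-286,247,10,0,0,66],[1,-286,247,10,0,0,66],[1,-286,247,10,0,0,66],[1,-286,247,10,0,0,66],[1,-286,247,10,0,0,66],[1,-286,247,10,0,0,66],[1,-286,247,10,0,0,66],[1,-286,247,10,0,0,66],[1,-286,247,10,0,0,66]]'
python3 - <<'E'
from h import *
st(); print(go(.617,-.0130,.0635))
E
```

```text
time: 7.92
tool_pos: [0.6132, -0.0139, 0.1581]
orientation: [-3.121, -0.35, 0.004]
ft_force: [-0.4, 0.4, -0.0]
grip_width: 1.005
grip_force: 0.0
7.92 [ 0.6132 -0.0139  0.1581] [-3.121 -0.35   0.004] [-0.4  0.4 -0. ] 1.005 0.0 [-0.04  0.5   1.71  0.    0.94  1.31]
[ 4.1  0.1 94.6]
```

```bash
python3 -m inch '[[1,4,0,10,0,0,0],[1,4,0,40,0,0,0],[1,4,0,75,0,0,0],[1,4,0,94,0,0,0],[1,4,0,94,0,0,0],[-1,4,0,94,0,0,0],[-1,4,0,94,0,0,0],[-1,4,0,94,0,0,0],[-1,4,0,94,0,0,0],[-1,4,0,94,0,0,0],[-1,4,0,94,0,0,0],[-1,4,0,94,0,0,0]]'
```

```text
time: 8.92
tool_pos: [0.6194, -0.0127, 0.0668]
orientation: [3.122, 0.349, 0.005]
ft_force: [0.3, 2.3, 6.3]
grip_width: 0.399
grip_force: 59.3
```

```bash
python3 -m inch '[[-1,0,0,-2,0,0,-7],[-1,0,0,-2,0,0,-14],[-1,0,0,-2,0,0,-21],[-1,0,0,-2,0,0,-28],[-1,0,0,-2,0,0,-35],[-1,0,0,-2,0,0,-42],[-1,0,0,-2,0,0,-49],[-1,0,0,-2,0,0,-56],[-1,0,0,-2,0,0,-63],[-1,0,0,-2,0,0,-66],[-1,0,0,-2,0,0,-66],[-1,0,0,-2,0,0,-66],[-1,0,0,-2,0,0,-66]]'; python3 -m inch '[[-1,0,0,-8,0,0,0],[-1,0,0,-16,0,0,0],[-1,0,0,-16,0,0,0]]'
```

```text
time: 10.0
tool_pos: [0.6185, -0.013, 0.0674]
orientation: [2.43, 1.991, 0.001]
ft_force: [0.4, -1.0, 0.2]
grip_width: 0.4
grip_force: 60.6
time: 10.25
tool_pos: [0.6195, -0.013, 0.0851]
orientation: [2.427, 1.992, 0.003]
ft_force: [0.1, -0.6, -0.4]
grip_width: 0.4
grip_force: 60.6
```

It lifted freely. On up and across to the tray.

```bash
python3 -m inch '[[-1,0,0,-30,0,0,0],[-1,0,0,-70,0,0,0],[-1,0,0,-90,0,0,0],[-1,0,0,-90,0,0,0],[-1,0,0,-90,0,0,0]]'
python3 - <<'E'
from h import *
st(); print(go(.427,.242,.0415))
E
```

```text
time: 10.67
tool_pos: [0.6191, -0.0131, 0.1749]
orientation: [2.427, 1.991, 0.004]
ft_force: [-0.9, 0.7, -0.5]
grip_width: 0.402
grip_force: 60.7
10.67 [ 0.6191 -0.0131  0.1749] [2.427 1.991 0.004] [-0.9  0.7 -0.5] 0.402 60.7 [-0.04  0.48  1.69 -0.    0.97  0.16]
[ 212.6 -238.6  132.7]
```

```bash
python3 -m inch '[[-1,213,-239,0,0,0,0],[-1,213,-239,0,0,0,0],[-1,213,-239,0,0,0,0],[-1,213,-239,0,0,0,0],[-1,213,-239,0,0,0,0],[-1,213,-239,0,0,0,0],[-1,213,-239,0,0,0,0],[-1,213,-239,0,0,0,0],[-1,213,-239,0,0,0,0],[-1,213,-239,40,0,0,0],[-1,213,-239,80,0,0,0],[-1,213,-239,110,0,0,0],[-1,213,-239,125,0,0,0],[-1,213,-239,133,0,0,0],[-1,213,-239,133,0,0,0],[-1,213,-239,133,0,0,0]]'
```

```text
time: 12.0
tool_pos: [0.4246, 0.2418, 0.0392]
orientation: [-2.428, -1.993, 0.003]
ft_force: [-0.2, 1.1, -1.7]
grip_width: 0.399
grip_force: 62.1
```

```bash
python3 -m inch '[[-1,0,0,1,0,0,0],[-1,0,0,1,0,0,0],[0.2,0,0,0,0,0,0],[0.2,0,0,0,0,0,0],[0.2,0,0,0,0,0,0],[0.2,0,0,0,0,0,0],[0.2,0,0,-10,0,0,0],[0.2,0,0,-50,0,0,0],[0.2,0,0,-90,0,0,0],[0.4,0,0,-130,0,0,0],[0.4,0,0,-130,0,0,0]]'
python3 - <<'E'
from h import *
print(go(.6205,-.1075,.165))
E
```

```text
time: 12.92
tool_pos: [0.4291, 0.2447, 0.1776]
orientation: [2.426, 1.992, 0.019]
ft_force: [1.0, 0.1, 0.2]
grip_width: 0.699
grip_force: 0.0
[-308.3  256.2   12.6]
```

```bash
python3 -m inch '[[1,-308,256,10,0,0,66],[1,-308,256,10,0,0,66],[1,-308,256,10,0,0,66],[1,-308,256,10,0,0,66],[1,-308,256,10,0,0,66],[1,-308,256,10,0,0,66],[1,-308,256,10,0,0,66],[1,-308,256,10,0,0,66],[1,-308,256,10,0,0,66],[1,-308,256,10,0,0,66],[1,-308,256,10,0,0,66],[1,-308,256,10,0,0,66],[1,-308,256,10,0,0,66]]'
python3 - <<'E'
from h import *
st(); print(go(.6205,-.1075,.065))
E
```

```text
time: 14.0
tool_pos: [0.6157, -0.109, 0.1602]
orientation: [-3.122, -0.35, 0.001]
ft_force: [-0.5, 0.4, -0.4]
grip_width: 1.003
grip_force: 0.0
14.0 [ 0.6157 -0.109   0.1602] [-3.122e+00 -3.500e-01  1.000e-03] [-0.5  0.4 -0.4] 1.003 0.0 [-0.19  0.51  1.68  0.    0.96  1.15]
[ 5.1 -0.3 95.2]
```

```bash
python3 -m inch '[[1,4,0,10,0,0,0],[1,4,0,40,0,0,0],[1,4,0,75,0,0,0],[1,4,0,95,0,0,0],[1,4,0,95,0,0,0],[-1,4,0,95,0,0,0],[-1,4,0,95,0,0,0],[-1,4,0,95,0,0,0],[-1,4,0,95,0,0,0],[-1,4,0,95,0,0,0],[-1,4,0,95,0,0,0],[-1,4,0,95,0,0,0]]'
```

```text
time: 15.0
tool_pos: [0.6215, -0.1086, 0.0669]
orientation: [3.122, 0.349, 0.005]
ft_force: [-0.2, 1.7, 7.4]
grip_width: 0.396
grip_force: 59.0
```

```bash
python3 -m inch '[[-1,0,0,-2,0,0,-7],[-1,0,0,-2,0,0,-14],[-1,0,0,-2,0,0,-21],[-1,0,0,-2,0,0,-28],[-1,0,0,-2,0,0,-35],[-1,0,0,-2,0,0,-42],[-1,0,0,-2,0,0,-49],[-1,0,0,-2,0,0,-56],[-1,0,0,-2,0,0,-63],[-1,0,0,-2,0,0,-66],[-1,0,0,-2,0,0,-66],[-1,0,0,-2,0,0,-66],[-1,0,0,-2,0,0,-66]]'; python3 -m inch '[[-1,0,0,-8,0,0,0],[-1,0,0,-16,0,0,0],[-1,0,0,-16,0,0,0]]'
```

```text
time: 16.08
tool_pos: [0.6208, -0.1082, 0.0676]
orientation: [2.43, 1.991, 0.002]
ft_force: [1.5, 4.9, 2.5]
grip_width: 0.394
grip_force: 60.3
time: 16.33
tool_pos: [0.6209, -0.1089, 0.0842]
orientation: [2.428, 1.991, 0.001]
ft_force: [-0.9, 0.1, 0.2]
grip_width: 0.398
grip_force: 60.7
```

```bash
python3 -m inch '[[-1,0,0,-30,0,0,0],[-1,0,0,-70,0,0,0],[-1,0,0,-90,0,0,0],[-1,0,0,-90,0,0,0],[-1,0,0,-90,0,0,0]]'
python3 - <<'E'
from h import *
st(); print(go(.427,.172,.0415))
snap("side","side3.png",(190,110,430,290),3.3)
E
```

```text
time: 16.75
tool_pos: [0.6208, -0.1093, 0.1742]
orientation: [2.427, 1.991, 0.002]
ft_force: [0.5, -0.1, -1.4]
grip_width: 0.397
grip_force: 61.0
16.75 [ 0.6208 -0.1093  0.1742] [2.427e+00 1.991e+00 2.000e-03] [ 0.5 -0.1 -1.4] 0.397 61.0 [-0.19  0.5   1.66 -0.    0.98  0.  ]
[ 238.  -245.4  131.9]
```

View pics/side3.png

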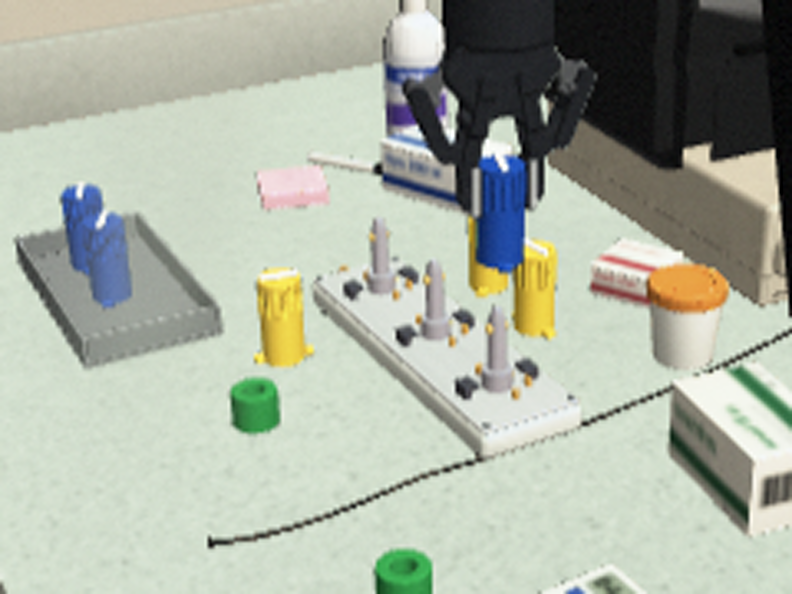

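The third cap is in the gripper at crop px (500,210) and all three stems are bare. Two caps stand in the tray at (85,225) and (110,255), and both sleeves, (255,405) and (403,575), haven't moved.

```bash
python3 -m inch '[[-1,238,-245,0,0,0,0],[-1,238,-245,0,0,0,0],[-1,238,-245,0,0,0,0],[-1,238,-245,0,0,0,0],[-1,238,-245,0,0,0,0],[-1,238,-245,0,0,0,0],[-1,238,-245,0,0,0,0],[-1,238,-245,0,0,0,0],[-1,238,-245,0,0,0,0],[-1,238,-245,40,0,0,0],[-1,238,-245,80,0,0,0],[-1,238,-245,110,0,0,0],[-1,238,-245,125,0,0,0],[-1,238,-245,132,0,0,0],[-1,238,-245,132,0,0,0],[-1,238,-245,132,0,0,0]]'
```

```text
time: 18.13
tool_pos: [0.4253, 0.1719, 0.0399]
orientation: [-2.428, -1.993, 0.005]
ft_force: [0.5, -0.3, -0.3]
grip_width: 0.4
grip_force: 59.6
```

```bash
python3 -m inch '[[-1,0,0,1,0,0,0],[-1,0,0,1,0,0,0],[0.2,0,0,0,0,0,0],[0.2,0,0,0,0,0,0],[0.2,0,0,0,0,0,0],[0.2,0,0,0,0,0,0],[0.2,0,0,-10,0,0,0],[0.2,0,0,-50,0,0,0],[0.2,0,0,-90,0,0,0],[0.4,0,0,-130,0,0,0],[0.4,0,0,-150,0,0,0]]'
python3 - <<'E'
from h import *
s=st()
im=snap("top","top3.png",(170,165,430,285),3); P=cloud(im); hsv=cv2.cvtColor(im["pixels"],cv2.COLOR_RGB2HSV)
m=((hsv[...,0]>60)&(hsv[...,0]<88)&(hsv[...,1]>110)&(hsv[...,2]>50)); m[:220]=0; m[290:]=0
n,l,ss,c=cv2.connectedComponentsWithStats(m.astype(np.uint8))
for i in range(1,n):
    if ss[i,4]>20:
        q=P[l==i]; q=q[(q[:,2]>.025)&(q[:,2]<.04)]; b=ss[i]
        print(c[i],b,"mid",((q.min(0)+q.max(0))/2).round(4),at_z(im,c[i][0],c[i][1],.03).round(4))
# stem tops
for u0 in(280,310,340):
    w=(slice(180,200),slice(u0-12,u0+12)); q=P[w].reshape(-1,3); q=q[(q[:,2]>.083)&(q[:,2]<.12)]
    print("stem",len(q),q.mean(0).round(4) if len(q) else "")
print(go(.458,-.264,.16))
E
```

```text
time: 19.05
tool_pos: [0.4279, 0.1732, 0.1959]
orientation: [2.427, 1.992, 0.008]
ft_force: [1.1, 0.4, -0.5]
grip_width: 0.704
grip_force: 0.0
19.05 [0.4279 0.1732 0.1959] [2.427 1.992 0.008] [ 1.1  0.4 -0.5] 0.704 0.0 [0.36 0.23 2.01 0.   0.89 0.55]
[311.54347826 243.13043478] [307 239  10  10  46] mid [ 0.458  -0.0167  0.0307] [ 0.4592 -0.0168  0.03  ]
[389.39655172 242.53448276] [385 238  10  10  58] mid [ 0.4589 -0.2634  0.0315] [ 0.4587 -0.2631  0.03  ]
stem 19 [0.6161 0.0822 0.0899]
stem 18 [ 0.617  -0.0127  0.0908]
stem 17 [ 0.6191 -0.107   0.0913]
[-424.1  113.    36.8]
```

View pics/top3.png

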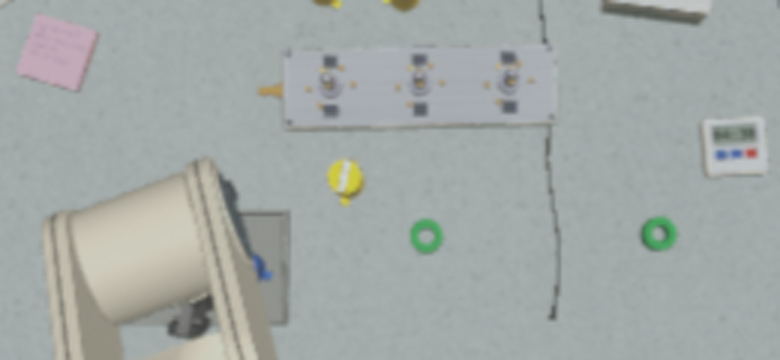

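The blue spot at (260,268) shows the third cap in the tray, partly hidden by the arm; I'll check it later. Sleeves measure (0.4595,-0.017) and (0.459,-0.263). The top heights agree with 30 mm. Next I take the nearer one.

```bash
python3 -m inch '[[0.4,-180,68,30,0,0,66],[0.4,-180,68,30,0,0,66],[0.4,-180,68,60,0,0,66],[0.4,-180,68,60,0,0,66],[0.4,-180,68,60,0,0,66],[0.4,-180,68,90,0,0,66],[0.4,-180,68,116,0,0,66],[0.4,-180,68,116,0,0,66],[0.4,-180,68,116,0,0,66],[0.4,-180,68,116,0,0,66],[0.4,-180,68,116,0,0,66],[0.4,-180,68,116,0,0,66]]'
python3 - <<'E'
from h import *
s=st()
im=snap("side","side4.png",(180,120,380,270),4); print(go(.4593,-.0168,.001))
E
```

```text
time: 20.1
tool_pos: [0.458, -0.0171, 0.0753]
orientation: [3.122, 0.351, 0.0]
ft_force: [0.2, -0.1, -0.7]
grip_width: 0.699
grip_force: 0.0
20.1 [ 0.458  -0.0171  0.0753] [3.122 0.351 0.   ] [ 0.2 -0.1 -0.7] 0.699 0.0 [-0.06  0.45  2.08  0.    0.61  1.28]
[ 1.2 -0.1 74.4]
```

View pics/side4.png

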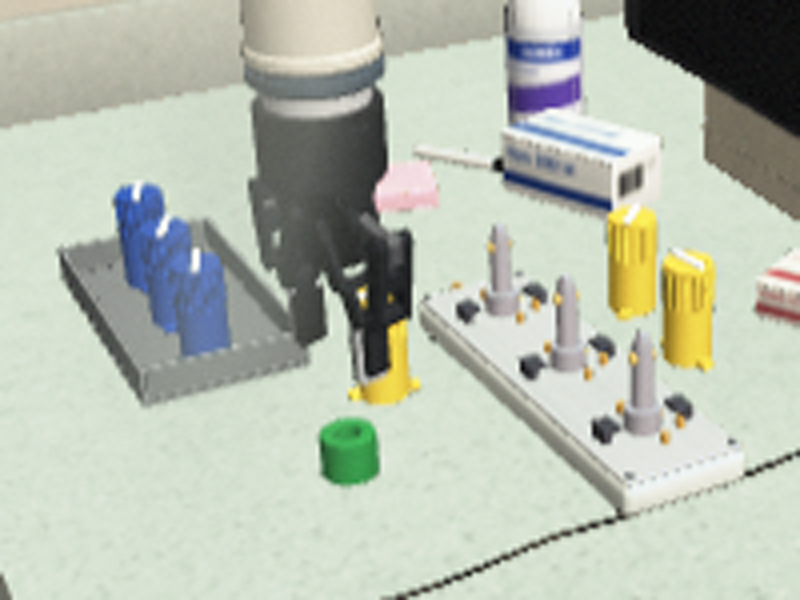

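All three caps stand in the tray at (140,235), (167,270) and (205,300), and the sleeve at (350,450) is under the open fingers. Descending.

```bash
python3 -m inch '[[0.4,1,0,30,0,0,0],[0.4,1,0,55,0,0,0],[0.4,1,0,70,0,0,0],[0.4,1,0,74,0,0,0],[0.4,1,0,74,0,0,0],[-1,1,0,74,0,0,0],[-1,1,0,74,0,0,0],[-1,1,0,74,0,0,0],[-1,1,0,74,0,0,0],[-1,1,0,74,0,0,0],[-1,1,0,74,0,0,0]]'; python3 -m inch '[[-1,0,0,-20,0,0,0],[-1,0,0,-60,0,0,0],[-1,0,0,-100,0,0,0],[-1,0,0,-120,0,0,0],[-1,0,0,-120,0,0,0]]'
python3 - <<'E'
from h import *
s=st(); print(go(.6155,.0815,.13))
E
```

```text
time: 21.07
tool_pos: [0.4598, -0.0169, 0.0024]
orientation: [3.122, 0.35, 0.003]
ft_force: [-0.5, 0.3, 6.6]
grip_width: 0.405
grip_force: 59.9
time: 21.48
tool_pos: [0.4622, -0.0171, 0.126]
orientation: [3.12, 0.349, 0.015]
ft_force: [1.1, 0.7, -1.1]
grip_width: 0.405
grip_force: 60.1
21.48 [ 0.4622 -0.0171  0.126 ] [3.12  0.349 0.015] [ 1.1  0.7 -1.1] 0.405 60.1 [-0.06  0.35  2.06  0.    0.72  1.29]
[171.3 -62.3  -2.6]
```

```bash
python3 -m inch '[[-1,171,-62,0,0,0,0],[-1,171,-62,0,0,0,0],[-1,171,-62,0,0,0,0],[-1,171,-62,0,0,0,0],[-1,171,-62,0,0,0,0],[-1,171,-62,0,0,0,0],[-1,171,-62,0,0,0,0]]'
python3 - <<'E'
from h import *
s=st(); print(go(.6165,.0815,.10))
im=snap("side","side5.png",(260,130,340,210),7.5)
E
```

```text
time: 22.07
tool_pos: [0.6115, 0.0817, 0.1201]
orientation: [3.122, 0.351, -0.002]
ft_force: [-0.7, 0.6, -0.8]
grip_width: 0.411
grip_force: 60.1
22.07 [0.6115 0.0817 0.1201] [ 3.122e+00  3.510e-01 -2.000e-03] [-0.7  0.6 -0.8] 0.411 60.1 [ 0.11  0.55  1.72 -0.    0.88  1.46]
[ 4.9  1.3 20.1]
```

View pics/side5.png

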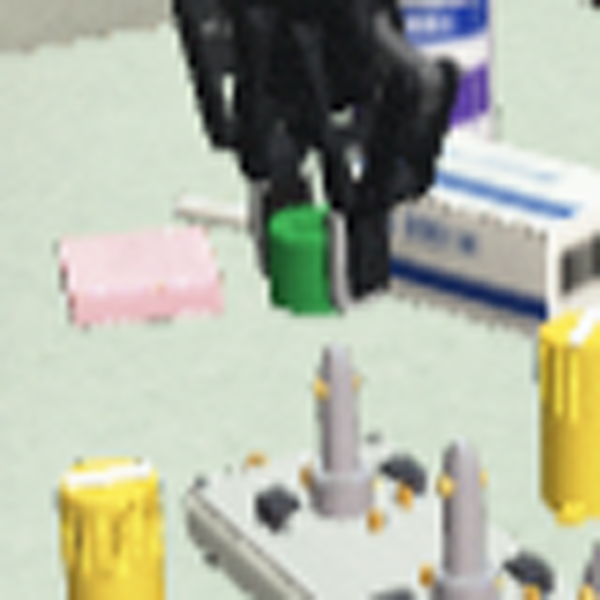

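Run:
```python
from h import *
im=snap("side")
def pr(p):
    c=im["R"]@np.array(p)+im["t"]; q=im["intrinsics"]@c; return ((q[:2]/q[2]-[260,130])*7.5).round(0)
for p in((.6115,.0817,.148),(.6115,.0817,.133),(.6115,.0817,.118),(.616,.082,.096),(.6165,.082,.046),(.6165,.082,.133),(.6265,.082,.133),(.6165,.092,.133)): print(p,pr(p))
P=cloud(im); hsv=cv2.cvtColor(im["pixels"],cv2.COLOR_RGB2HSV)
m=((hsv[...,0]>60)&(hsv[...,0]<88)&(hsv[...,1]>110)); m[:150]=0; m[180:]=0; m[:,:290]=0;m[:,315:]=0
q=P[m]; q=q[(q[:,2]>.09)&(q[:,2]<.17)]; print(len(q),q.min(0).round(4),q.max(0).round(4),np.median(q,0).round(4)); st()
w=np.zeros((400,640),bool); w[176:190,300:309]=1; q=P[w]; q=q[(q[:,2]>.06)&(q[:,2]<.1)&(q[:,1]<.12)]; print("stem",len(q),np.median(q,0).round(4))
```

```text
(0.6115, 0.0817, 0.148) [311. 212.]
(0.6115, 0.0817, 0.133) [312. 251.]
(0.6115, 0.0817, 0.118) [314. 289.]
(0.616, 0.082, 0.096) [327. 341.]
(0.6165, 0.082, 0.046) [333. 462.]
(0.6165, 0.082, 0.133) [324. 248.]
(0.6265, 0.082, 0.133) [349. 242.]
(0.6165, 0.092, 0.133) [312. 239.]
110 [0.5917 0.0583 0.1171] [0.6192 0.1014 0.1483] [0.5992 0.0715 0.1372]
22.17 [0.6102 0.0807 0.1202] [ 3.122  0.349 -0.004] [-1.3  0.  -1.4] 0.41 60.1 [ 0.11  0.55  1.72 -0.    0.88  1.46]
stem 60 [0.6166 0.0785 0.0776]
```

```bash
python3 -m inch '[[-1,7,1,0,0,0,0],[-1,7,1,10,0,0,0],[-1,7,1,20,0,0,0],[-1,7,1,26,0,0,0],[-1,7,1,30,0,0,0],[-1,7,1,30,0,0,0]]'; python3 -c "
from h import *
st()"
```

```text
time: 22.67
tool_pos: [0.618, 0.0817, 0.0895]
orientation: [-3.122, -0.349, 0.004]
ft_force: [-0.1, 0.1, -0.5]
grip_width: 0.405
grip_force: 60.1
22.67 [0.618  0.0817 0.0895] [-3.122 -0.349  0.004] [-0.1  0.1 -0.5] 0.405 60.1 [0.11 0.6  1.71 0.   0.83 1.46]
```

```bash
python3 -m inch '[[-1,0,0,3,0,0,0],[-1,0,0,5,0,0,0],[-1,0,0,7,0,0,0],[-1,0,0,7,0,0,0]]';  python3 -m inch '[[-1,0,0,4,0,0,0],[-1,0,0,8,0,0,0],[-1,0,0,8,0,0,0]]'
```

```text
time: 23.0
tool_pos: [0.6187, 0.0823, 0.0841]
orientation: [-3.122, -0.349, 0.001]
ft_force: [-1.7, 2.6, 2.0]
grip_width: 0.405
grip_force: 60.3
time: 23.25
tool_pos: [0.6184, 0.0827, 0.0756]
orientation: [-3.121, -0.349, 0.001]
ft_force: [-0.5, 5.3, -3.5]
grip_width: 0.404
grip_force: 60.0
```

```bash
python3 -m inch '[[-1,0,-1,8,0,0,0],[-1,0,-1,16,0,0,0],[-1,0,-1,22,0,0,0],[-1,0,-1,26,0,0,0],[-1,0,-1,26,0,0,0]]'; python3 -m inch '[[-1,0,0,2,0,0,0],[-1,0,0,3,0,0,0],[-1,0,0,3,0,0,0]]'
```

```text
time: 23.67
tool_pos: [0.6185, 0.0827, 0.0491]
orientation: [3.122, 0.349, -0.001]
ft_force: [-0.3, 0.1, -1.9]
grip_width: 0.4
grip_force: 60.2
time: 23.92
tool_pos: [0.6192, 0.0828, 0.0484]
orientation: [3.122, 0.349, 0.001]
ft_force: [-3.1, -0.9, 10.4]
grip_width: 0.404
grip_force: 61.3
```

It's seated at TCP z 0.0484, exactly the expected height, with 10 N against the shoulder. Releasing.

```bash
python3 -m inch '[[0.5,0,0,-1,0,0,0],[0.5,0,0,-1,0,0,0],[0.5,0,0,-1,0,0,0],[0.5,0,0,-1,0,0,0],[0.5,0,0,-20,0,0,0],[0.5,0,0,-60,0,0,0],[0.5,0,0,-100,0,0,0],[0.5,0,0,-110,0,0,0]]'
python3 - <<'E'
from h import *
st()
im=snap("top"); P=cloud(im); hsv=cv2.cvtColor(im["pixels"],cv2.COLOR_RGB2HSV)
m=((hsv[...,0]>60)&(hsv[...,0]<88)&(hsv[...,1]>110)&(hsv[...,2]>50)); m[:180]=0; m[290:]=0; m[:,:180]=0; m[:,450:]=0
n,l,ss,c=cv2.connectedComponentsWithStats(m.astype(np.uint8))
for i in range(1,n):
    if ss[i,4]>15:
        q=P[l==i]; q=q[(q[:,2]>.02)&(q[:,2]<.12)]; print(c[i].round(1),ss[i,4],"mid",((q.min(0)+q.max(0))/2).round(4),at_z(im,*c[i],.03).round(4))
print(go(.4588,-.2631,.16))
E
```

```text
time: 24.58
tool_pos: [0.6222, 0.0832, 0.1629]
orientation: [-3.122, -0.349, -0.013]
ft_force: [1.7, 0.6, 1.4]
grip_width: 0.75
grip_force: 0.0
24.58 [0.6222 0.0832 0.1629] [-3.122 -0.349 -0.013] [1.7 0.6 1.4] 0.75 0.0 [0.11 0.5  1.68 0.   0.95 1.46]
[389.4 242.5] 57 mid [ 0.4589 -0.2639  0.0299] [ 0.4587 -0.263   0.03  ]
[-236.1  301.7    1. ]
```

```bash
python3 -m inch '[[0.5,-234,303,0,0,0,0],[0.5,-234,303,0,0,0,0],[0.5,-234,303,0,0,0,0],[0.5,-234,303,0,0,0,0],[0.5,-234,303,0,0,0,0],[0.5,-234,303,0,0,0,0],[0.5,-234,303,0,0,0,0],[0.5,-234,303,30,0,0,0],[0.5,-234,303,60,0,0,0],[0.5,-234,303,80,0,0,0],[0.5,-234,303,80,0,0,0],[0.5,-234,303,80,0,0,0],[0.5,-234,303,80,0,0,0]]'
python3 - <<'E'
from h import *
st(); print(go(.4593,-.2633,.001))
im=snap("side","side6.png",(250,140,370,320),3.3)
P=cloud(im); hsv=cv2.cvtColor(im["pixels"],cv2.COLOR_RGB2HSV)
m=((hsv[...,0]>60)&(hsv[...,0]<88)&(hsv[...,1]>110)); m[:140]=0; m[320:]=0; m[:,:250]=0;m[:,340:]=0
n,l,ss,c=cv2.connectedComponentsWithStats(m.astype(np.uint8))
for i in range(1,n):
    if ss[i,4]>30:
        q=P[l==i]; print(c[i].round(1),ss[i],np.percentile(q,2,0).round(3),np.percentile(q,98,0).round(3))
E
```

```text
time: 25.72
tool_pos: [0.4577, -0.264, 0.077]
orientation: [-3.122, -0.349, 0.001]
ft_force: [-0.2, 0.5, 1.3]
grip_width: 0.749
grip_force: 0.0
25.72 [ 0.4577 -0.264   0.077 ] [-3.122e+00 -3.490e-01  1.000e-03] [-0.2  0.5  1.3] 0.749 0.0 [-0.55  0.52  1.93  0.    0.69  0.8 ]
[ 1.7 -0.3 76. ]
[312.  286.7] [304 277  17  21 314] [ 0.442 -0.284  0.001] [ 0.472 -0.254  0.03 ]
```

View pics/side6.png

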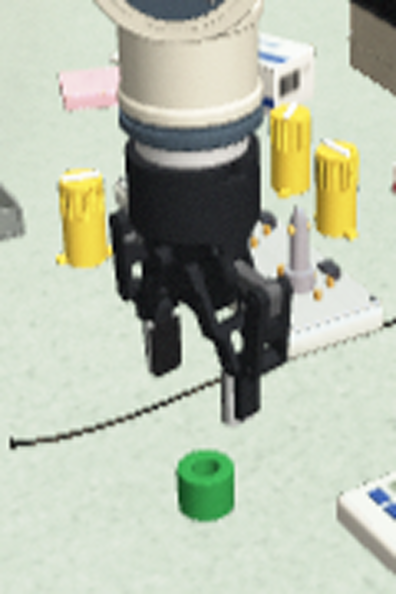

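The second sleeve at crop px (207,485) is undisturbed, below and between the fingers at (162,350) and (240,400). Grasping it.

```bash
python3 -m inch '[[0.5,2,0,30,0,0,0],[0.5,2,0,55,0,0,0],[0.5,2,0,70,0,0,0],[0.5,2,0,76,0,0,0],[0.5,2,0,76,0,0,0],[-1,2,0,76,0,0,0],[-1,2,0,76,0,0,0],[-1,2,0,76,0,0,0],[-1,2,0,76,0,0,0],[-1,2,0,76,0,0,0],[-1,2,0,76,0,0,0]]'; python3 -m inch '[[-1,0,0,-20,0,0,0],[-1,0,0,-60,0,0,0],[-1,0,0,-100,0,0,0],[-1,0,0,-120,0,0,0],[-1,0,0,-120,0,0,0]]'
python3 - <<'E'
from h import *
s=st(); print(go(.6215,-.108,.12))
E
```

```text
time: 26.68
tool_pos: [0.4609, -0.2643, 0.0029]
orientation: [3.121, 0.349, 0.004]
ft_force: [0.9, 2.8, 7.5]
grip_width: 0.404
grip_force: 59.3
time: 27.1
tool_pos: [0.4627, -0.2657, 0.1269]
orientation: [3.116, 0.349, 0.013]
ft_force: [0.3, -1.0, -1.4]
grip_width: 0.401
grip_force: 60.1
27.1 [ 0.4627 -0.2657  0.1269] [3.116 0.349 0.013] [ 0.3 -1.  -1.4] 0.401 60.1 [-0.54  0.44  1.91  0.    0.79  0.8 ]
[ 189.7 -118.8    7.5]
```

```bash
python3 -m inch '[[-1,190,-119,0,0,0,0],[-1,190,-119,0,0,0,0],[-1,190,-119,0,0,0,0],[-1,190,-119,0,0,0,0],[-1,190,-119,0,0,0,0],[-1,190,-119,0,0,0,0],[-1,190,-119,0,0,0,0],[-1,190,-119,0,0,0,0]]'
python3 - <<'E'
from h import *
im=snap("side"); st(); print(go(.6213,-.108,.09))
E
```

```text
time: 27.77
tool_pos: [0.6183, -0.1051, 0.1205]
orientation: [-3.122, -0.352, 0.002]
ft_force: [-0.9, 0.3, -0.5]
grip_width: 0.402
grip_force: 60.1
27.82 [ 0.6175 -0.1059  0.1205] [-3.122e+00 -3.500e-01  3.000e-03] [-0.6  0.1 -1. ] 0.404 60.1 [-0.19  0.56  1.69 -0.    0.89  1.16]
[ 3.3  2.9 30.5]
```

```bash
python3 -m inch '[[-1,3,3,0,0,0,0],[-1,3,3,10,0,0,0],[-1,3,3,20,0,0,0],[-1,3,3,26,0,0,0],[-1,3,3,31,0,0,0],[-1,3,3,31,0,0,0]]'; python3 -m inch '[[-1,0,0,3,0,0,0],[-1,0,0,5,0,0,0],[-1,0,0,6,0,0,0],[-1,0,0,6,0,0,0]]'
```

```text
time: 28.32
tool_pos: [0.6214, -0.108, 0.0884]
orientation: [-3.121, -0.348, 0.003]
ft_force: [0.3, 2.0, -1.7]
grip_width: 0.401
grip_force: 60.0
time: 28.65
tool_pos: [0.6224, -0.1079, 0.0846]
orientation: [-3.122, -0.349, -0.001]
ft_force: [-1.3, 2.9, 2.7]
grip_width: 0.4
grip_force: 60.6
```

```bash
python3 -m inch '[[-1,0,-1,4,0,0,0],[-1,0,-1,8,0,0,0],[-1,0,-1,8,0,0,0]]'; python3 -m inch '[[-1,0,0,8,0,0,0],[-1,0,0,16,0,0,0],[-1,0,0,22,0,0,0],[-1,0,0,27,0,0,0],[-1,0,0,27,0,0,0]]'; python3 -m inch '[[-1,0,0,2,0,0,0],[-1,0,0,3,0,0,0],[-1,0,0,3,0,0,0]]'
```

```text
time: 28.9
tool_pos: [0.622, -0.1073, 0.0759]
orientation: [3.122, 0.35, 0.0]
ft_force: [1.3, 0.3, -3.3]
grip_width: 0.398
grip_force: 60.0
time: 29.32
tool_pos: [0.6219, -0.1073, 0.049]
orientation: [3.122, 0.349, -0.001]
ft_force: [-0.7, 1.0, 2.5]
grip_width: 0.399
grip_force: 60.4
time: 29.57
tool_pos: [0.622, -0.1073, 0.0488]
orientation: [3.122, 0.349, -0.0]
ft_force: [-10.7, 1.9, 26.8]
grip_width: 0.401
grip_force: 62.9
```

Seated at the expected height of 0.0489 with firm contact. I release, rise and pull back out of view.

```bash
python3 -m inch '[[-1,0,0,-3,0,0,0],[0.5,0,0,-3,0,0,0],[0.5,0,0,-3,0,0,0],[0.5,0,0,-3,0,0,0],[0.5,0,0,-3,0,0,0],[0.5,0,0,-20,0,0,0],[0.5,0,0,-60,0,0,0],[0.5,0,0,-100,0,0,0],[0.5,0,0,-140,0,0,0],[0.5,-190,0,-140,0,0,0],[0.5,-190,0,-140,0,0,0],[0.5,-190,0,-140,0,0,0],[0.5,-190,0,-140,0,0,0],[0.5,-190,0,-140,0,0,0],[0.5,-190,0,-140,0,0,0]]'
python3 - <<'E'
from h import *
st()
im=snap("side","side7.png",(180,110,380,260),4)
top=snap("top","top7.png",(170,165,430,285),3)
for nm,im in(("side",im),("top",top)):
    P=cloud(im); hsv=cv2.cvtColor(im["pixels"],cv2.COLOR_RGB2HSV)
    m=((hsv[...,0]>60)&(hsv[...,0]<88)&(hsv[...,1]>110)&(hsv[...,2]>50)); m[:140]=0; m[330:]=0; m[:,:180]=0;m[:,450:]=0
    n,l,ss,c=cv2.connectedComponentsWithStats(m.astype(np.uint8))
    for i in range(1,n):
        if ss[i,4]>15:
            q=P[l==i]; print(nm,c[i].round(1),ss[i,4],np.percentile(q,3,0).round(3),np.percentile(q,97,0).round(3))
E
```

```text
time: 30.82
tool_pos: [0.4312, -0.149, 0.1853]
orientation: [-3.121, -0.346, 0.007]
ft_force: [-0.0, 0.2, -0.2]
grip_width: 0.749
grip_force: 0.0
30.82 [ 0.4312 -0.149   0.1853] [-3.121 -0.346  0.007] [-0.   0.2 -0.2] 0.749 0.0 [-0.36  0.25  2.03 -0.    0.87  0.99]
side [305.4 188. ] 132 [0.601 0.062 0.047] [0.63  0.083 0.076]
side [340.4 216.7] 175 [ 0.602 -0.128  0.048] [ 0.631 -0.105  0.076]
side [422.5 230.5] 61 [ 0.738 -0.303  0.06 ] [ 0.753 -0.23   0.063]
top [399.  152.7] 21 [ 0.739 -0.319  0.057] [ 0.746 -0.275  0.068]
top [339.9 191. ] 46 [ 0.605 -0.119  0.071] [ 0.634 -0.094  0.081]
top [279.6 191.5] 49 [0.602 0.067 0.07 ] [0.634 0.095 0.081]
```

View pics/side7.png

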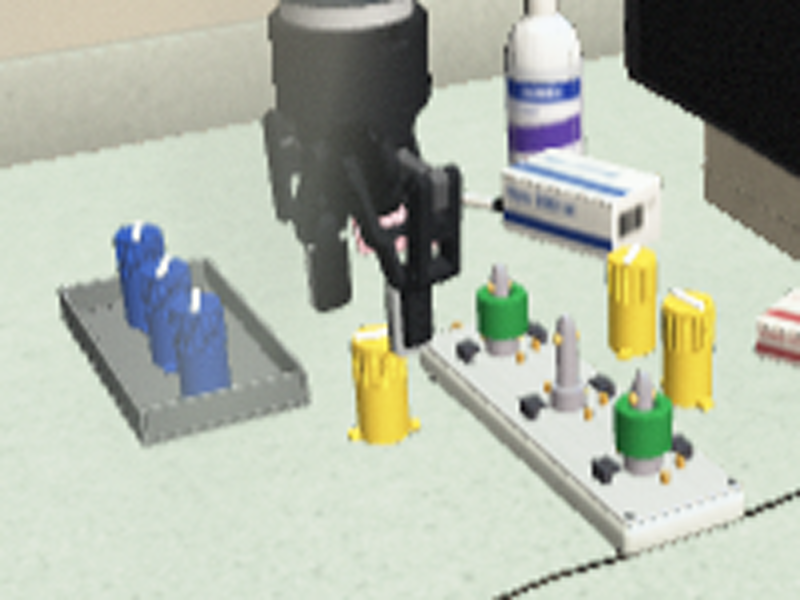

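View pics/top7.png

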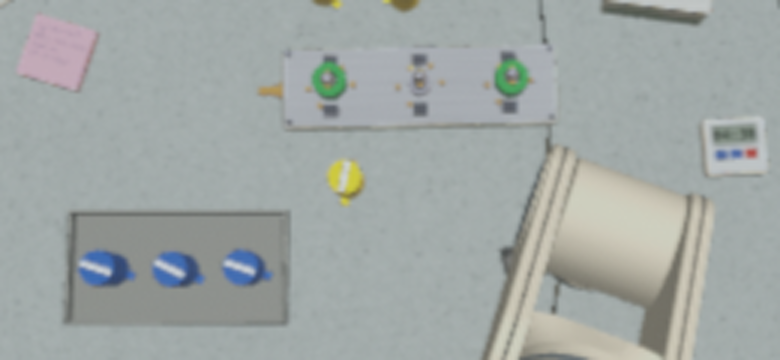

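The caps stand in the tray at (100,268), (175,268) and (242,266). The sleeves on stations 3 and 1 span z 0.047–0.076, so they are fully home, and the arm is touching nothing. There is no third sleeve in view.

```bash
python3 -c "
from bench import manip
print(manip.sign_off())"
```

```text
the job is handed in; nothing more can be done
None
```

I handed the job in: all three blue caps stand in the grey tray, and both green sleeves present are seated fully home on stations 1 and 3; I kept clear of the specimen cup and timer, and the hand-in returned no verdict.

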